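Slide the loaded ink tote home and drop its keeper bar

ROBOT

A 6-joint arm with a two-finger parallel gripper is mounted at the origin on a cart in front of the work surface, level with it; the furniture and walls round the work are solid. World frame = base frame: x ahead of the robot, y to its left, z up, the work surface at z = 0. Lengths are in m, angles in rad, forces in N, time in s.
With the tool pointing down it reaches from about 0.35 to 0.975 m from the base axis. Payload 7.1 kg.
Tool frame: the origin (TCP) lies at the very end of the fingers, on their centre line; the grasp point (between the pads) lies 19 mm behind it; z points along the fingers, y is the direction in which the jaws open and shut (so a half turn about z gives the same grasp; the last joint's range is limited). The gripper opens to 88 mm and grips with 3 to 60 N. Pads are 20 mm wide; open, the fingers measure 115 mm over their backs; the gripper's body (75 mm by 178 mm) begins 61 mm behind the grasp point.
Start: joints at [1.157, 0.423, 1.63, -0, 1.089, -0.019], TCP at [0.24, 0.577, 0.223] pointing down, gripper open.
Joint ranges: [-3, 3], [-0.9, 2.11], [0.09, 2.58], [-1.31, 4.45], [0.11, 2.69], [-2.54, 2.54]. Speed limits (rad/s): [2.39, 2.39, 3.01, 3.14, 3.14, 3.14].

INTERFACE

Orientations are given as a rotation vector (axis times angle).
In Python, from rig import ctrl gives the robot as it stands.
- The arm moves only by the tool servo_tool, never from a script. Its argument "targets" is a list of rows, each an object with "dr": the turn, a rotation vector about the tool's x, y, z in rad, a list of three; "travel": the shift along the tool's x, y, z in cm, a list of three; "gripper": the opening, from 0 (shut) to 1 (fully open). In form: [{"dr": [wx, wy, wz], "travel": [tx, ty, tz], "gripper": gripper}, ...]. A call has 1 to 10 rows; each row is the pose to reach, as a shift and turn from the pose commanded when the call began, along the tool's axes at that moment; what a row does not reach only later rows make up. A row lasts 1/12 s, in which the tool goes at most 41.7 mm and 7.16 degrees, less where a joint would pass 70% of its speed; a pose out of reach is approached as far as the arm can. A call with a gripper value outside its range is refused whole. The fingers move at their own pace and stop on an object; "squeeze" is the grip in N (left out, the last holds). Time passes only in rows, so rows that repeat a pose let the fingers close. It gives the time, the measured TCP pose, the force and the opening at its end, in the units of the state.
- ctrl.state(): the state, without advancing time (a new reading comes with each control period).
- ctrl.grab_frame(name): name is "scene" or "side" or "wrist"; returns (picture, depth): 384x512x3 uint8, red, green, blue; 384x512 float32, m along the optical axis (not along the pixel's ray), 0 where there is no reading.
- ctrl.camera_info(name): a dict with "camera_matrix" (3x3 intrinsics, pixels), "R" (3x3) and "t" (3): a world point X has camera coordinates R X + t; the wrist camera has in their place "mount" (4x4, takes a point from camera to tool coordinates, whose origin is the TCP and whose axes are the flange's). Camera axes: x right, y down, z forward; pixel columns grow to the right and rows downward; lengths in m; the calibration is good to about 2 mm. A picture is of the moment at which its call begins: read the wrist's pose just before it. camera_info takes no time and is no camera call.
- ctrl.sign_off(): hands the job in, once; it reports no verdict.
Trained networks look in the newest picture that a camera, given by its name, has taken for a name from the list of things; names that differ only in an ending like _2 or _b are one class to them, and where a whole thing is asked for, a point or a joint stands for the part that bears it (a point fixed in the world has none). Each returns a list of dicts, best first, with "conf" (0 to 1); they miss things now and then, are a little off and sometimes report something else, mostly with a low value. They report only what shows in the picture. A call takes as long as a camera call.
- ctrl.recognise(camera, label): "at" ([x, y, z] in m, in world coordinates, good to about 4 mm: the middle of the surface that is visible of it).
- ctrl.spot_point(camera, label): "at" ([x, y, z] in m, in world coordinates, good to about 4 mm: a listed point, or the origin of a listed thing).
The state is a dict: "t": time; "joints": joint angles; "dq": joint speeds; "joint_torque": joint torques, N m; "position": TCP position; "orientation": TCP orientation; "ft_force": force on the tool from outside, world axes, zero at the start; "wrist_torque": the same for the moment, N m; "opening": opening from 0.0 (shut) to 1.0 (fully open).
Only numpy, scipy, OpenCV 4.12 (cv2) and the standard library are available. Lean on these libraries where they do the work, as an engineer would, in place of code of your own. Each camera call takes 0.05 s, during which the arm holds its last target.

TASK

Put the ink away after class by pushing only. The heavy wooden tote of ink bottles stands askew on the ink station's board in front of its berth: push it low, near its foot, so that it slides upright, without tipping, in between the cheeks until it is fully home against the back board. Then push the raised keeper bar over so that it drops down across the front of the tote into its saddle, and take the hand away. Never lift or tip the tote, and leave the other things on the table where they are.

Things in the scene. Friction and masses are not known exactly. Their poses are not given: they have to be found in the camera images.
- ink_station: Fixed plywood board, 280 (x) x 200 (y) mm, its flat top 13 mm above the table; the near half is bare, the berth stands on the far half. Origin under the board's centre, at table height; x points into the berth, away from the robot, y to the left, z up.
- berth_mouth (a point): Centre of the berth's mouth, on the board's top: station x = +13, z = 13 mm. Axes as the station's. Two parallel cheeks, 50 mm high, stand with inner faces at y = -59 and +59 mm; their first 24 mm flare outward, to about 140 mm apart at the mouth. The back board (75 mm high) has its inner face 112 mm behind the mouth.
- berth_home (a point): Point on the board's top where the centre of the tote's underside lies when the tote is fully home against the back board: station x = +72, y = 0, z = 13 mm. Axes as the station's.
- ink_tote: Loose square wooden bottle carrier, 106 x 106 mm, flat walls 5 to 88 mm high, 4 bottles inside (tops at 125 mm), above them a dowel handle along y at 175 mm; 193 mm tall, 0.77 to 1 kg. Origin: centre of its underside; x to the berth, near face at x = -53 mm; z up. Rubber feet: it slides at 5 to 10 N, and may tip if pushed above about 45 mm. In the berth it has 6 mm to spare on each side.
- keeper (a joint): Angle of the keeper bar, rad: 0 = down, level across the mouth, in the saddle on the left cheek; 1.57 = upright; 2.3 = its stop, leaning out to the right. Starts at 2.05 to 2.25. The hinge holds it (0.024 N m) within about 35 degrees of upright; pushed farther over towards the berth (below about 0.9) it drops to 0 by itself (45 g). A tote that is not home blocks it.
- keeper_pivot (a point): The bar's hinge pin, at the front of the right cheek: station x = +8.5, y = -86, z = 49 mm (36 mm above the board), along the station's x axis. Origin on the bar's centre line; y along the bar towards its free end.
- keeper_end (a point): Free end of the keeper bar, 170 mm from the pin on its centre line. The bar is a wooden strip, 10 mm thick along the station's x (x = +3.5 to +13.5 mm) and 16 mm wide, with round ends of 8 mm radius; when down it passes 5.5 mm in front of the tote at home.
- ink_slab: Bystander: loose black slate ink stone, 68 x 118 x 15 mm, left of the station; leave it.
- tall_seal: Bystander: loose standing greenish stone seal, 24 x 24 x 55 mm, left of the station; leave it.

How it is judged:
By the outcome, as a careful person would: the job done as asked, in the order asked, and still so for the second after the job is handed in, with the robot touching nothing.
It also fails if it takes over 54 s, if anything falls off the work surface, if the arm or the gripper's body presses on something with over 40 N, if the wrist force passes 120 N, or if a joint passes its speed limit or range.

## Working session

There is one attempt and no reset: what is moved stays moved. The work goes in short steps, Python scripts to look and compute and a tool call to move; the robot and the scene stay as the last step left them, time stands still between calls to the robot, and variables do not carry over. Pictures are saved under pics/ and viewed, and the job is handed in when it is done.

Besides the shell and the picture viewer there is one more tool, called after "Call:" by a JSON object that holds its "op" and its "data". servo_tool: Moves the arm, as the interface text tells. Its arguments: {"type":"object","properties":{"targets":{"type":"array","items":{"type":"object","properties":{"dr":{"type":"array","items":{"type":"number"}},"travel":{"type":"array","items":{"type":"number"}},"gripper":{"type":"number"}}}},"squeeze":{"type":"number"}},"required":["targets"]}

```bash
mkdir -p pics; ls; python3 - <<'E'
from rig import ctrl
import cv2
print(ctrl.state())
for n in ("scene","side","wrist"):
    p,d=ctrl.grab_frame(n); cv2.imwrite(f"pics/{n}0.png",p[:,:,::-1])
    i=ctrl.camera_info(n); print(n,{k:v.round(3).tolist() if hasattr(v,'round') else v for k,v in i.items()})
for c in("scene","side"):
    for l in("ink_station","berth_mouth","berth_home","ink_tote","keeper_pivot","keeper_end","ink_slab","tall_seal"):
        print(c,l,[(x['conf'],[round(v,4) for v in x['at']]) for x in ctrl.spot_point(c,l)][:2])
E
```

```text
pics
{'t': 0.0, 'joints': array([ 1.15701941e+00,  4.23810345e-01,  1.63068066e+00, -2.34568194e-05,
        1.08860642e+00, -1.89508956e-02]), 'dq': array([-2.86530815e-04,  2.72033297e-05,  3.86866241e-04,  1.22350356e-03,
       -1.38592437e-03,  3.94733941e-04]), 'joint_torque': array([-1.12520720e-03, -5.44618535e+01, -2.73666215e+01,  6.43422687e-02,
        2.27850740e-02, -1.10058850e-04]), 'position': array([0.24013611, 0.57642719, 0.22192441]), 'orientation': array([-6.16094450e-01, -3.08027994e+00,  2.31536017e-03]), 'ft_force': array([-0.03758983, -0.75675633,  0.65325453]), 'wrist_torque': array([-0.00329142, -0.00672355, -0.04503374]), 'opening': 0.9990020160618734}
scene {'camera_matrix': [[401.936, 0.0, 257.203], [0.0, 401.936, 195.906], [0.0, 0.0, 1.0]], 'R': [[0.289, 0.957, 0.021], [0.622, -0.171, -0.764], [-0.728, 0.234, -0.644]], 't': [-0.465, -0.315, 1.309]}
side {'camera_matrix': [[498.642, 0.0, 250.943], [0.0, 498.642, 190.953], [0.0, 0.0, 1.0]], 'R': [[-0.991, -0.13, -0.018], [-0.032, 0.374, -0.927], [0.127, -0.918, -0.375]], 't': [0.668, -0.016, 1.047]}
wrist
[... 365 characters left out ...]
me [(0.8, [0.7183, 0.2381, 0.0143]), (0.66, [0.579, 0.2746, 0.0109])]
scene ink_tote [(0.75, [0.5793, 0.2761, 0.0127])]
scene keeper_pivot [(0.92, [0.6379, 0.1711, 0.0504])]
scene keeper_end [(0.58, [0.613, 0.0673, 0.1901])]
scene ink_slab [(0.8, [0.6649, 0.4173, 0.0012])]
scene tall_seal [(0.77, [0.5915, 0.4533, 0.003])]
side ink_station [(0.79, [0.6454, 0.2551, 0.0012]), (0.25, [0.7188, 0.2385, 0.0155])]
side berth_mouth [(0.7, [0.6542, 0.2508, 0.0121])]
side berth_home []
side ink_tote [(0.88, [0.5802, 0.2753, 0.0115])]
side keeper_pivot []
side keeper_end [(0.62, [0.6133, 0.0713, 0.1838])]
side ink_slab [(0.58, [0.6613, 0.4173, -0.0003])]
side tall_seal [(0.96, [0.5861, 0.4593, 0.0006])]
```

View pics/scene0.png

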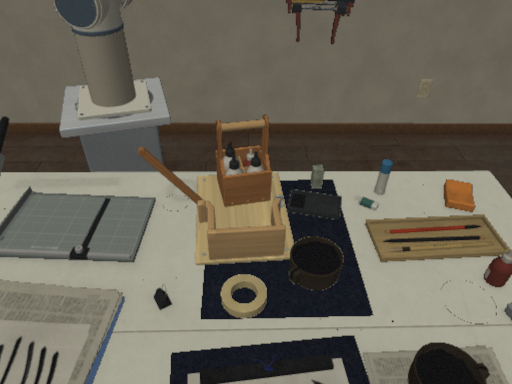

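View pics/side0.png

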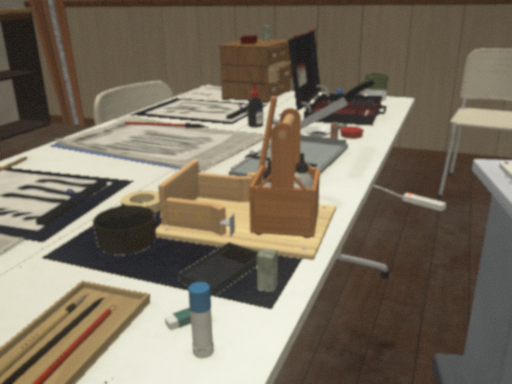

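View pics/wrist0.png

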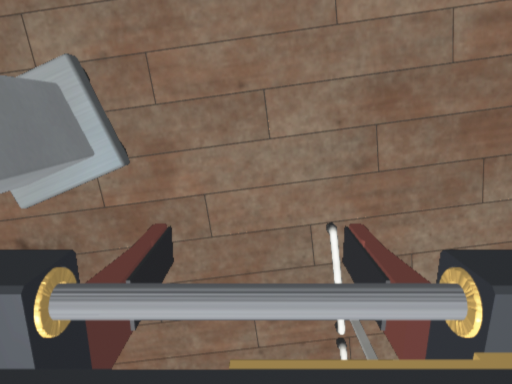

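The scene camera shows the station around (240,215), with the tote near (245,165) on the board's near half and the keeper leaning out to the right, its end at (145,153). Next I'll fit the yaws from depth.

```bash
cat > h.py <<'E'
import numpy as np, cv2
from rig import ctrl
def cloud(n,ret=False):
    p,d=ctrl.grab_frame(n); i=ctrl.camera_info(n); K=np.array(i['camera_matrix']);R=np.array(i['R']);t=np.array(i['t'])
    v,u=np.mgrid[:384,:512]; m=d>0
    X=np.stack([(u-K[0,2])*d/K[0,0],(v-K[1,2])*d/K[1,1],d],-1)[m]
    return (X-t)@R, p[m], p, d
E
python3 - <<'E'
from h import *
W={}
for c in("scene","side"):
    X,col,p,d=cloud(c); W[c]=X
    np.save(f"/tmp/{c}.npy",X)
    roi=(abs(X[:,0]-.645)<.22)&(abs(X[:,1]-.2535)<.2)
    b=X[roi&(abs(X[:,2]-.013)<.006)&(X[:,0]<1)]
    # colour of board light wood: R-B>40
    cc=col[roi&(abs(X[:,2]-.013)<.006)].astype(int); k=(cc[:,0]-cc[:,2]>40)
    b=b[k]
    r=cv2.minAreaRect(b[:,:2].astype(np.float32)*1000); print(c,'board',len(b),r,b[:,2].mean())
    # tote wall: z .03-.085 near (0.58,0.275)
    t=X[(np.hypot(X[:,0]-.58,X[:,1]-.275)<.085)&(X[:,2]>.03)&(X[:,2]<.086)]
    r=cv2.minAreaRect(t[:,:2].astype(np.float32)*1000); print(c,'tote',len(t),r)
    t=X[(np.hypot(X[:,0]-.58,X[:,1]-.275)<.085)&(X[:,2]>.16)&(X[:,2]<.22)]
    r=cv2.minAreaRect(t[:,:2].astype(np.float32)*1000); print(c,'handle',len(t),r,t[:,2].max())
    k=X[(X[:,2]>.075)&(X[:,1]<.17)&(X[:,1]>.04)&(abs(X[:,0]-.62)<.06)]
    print('keeper',len(k)); 
    if len(k)>10:
        m=k.mean(0);U,S,V=np.linalg.svd(k-m,full_matrices=False);print(m,V[0],k.min(0),k.max(0))
E
```

```text
scene board 3429 ((691.2444458007812, 244.6860809326172), (198.44024658203125, 372.6534118652344), 78.90161895751953) 0.013227708782774667
scene tote 1278 ((580.8191528320312, 274.6695556640625), (106.62352752685547, 108.11490631103516), 86.41381072998047)
scene handle 636 ((578.4970703125, 274.21380615234375), (107.22900390625, 38.841529846191406), 86.82831573486328) 0.2067407949670958
keeper 592
[0.62844058 0.10601568 0.13705849] [ 0.11765242  0.59230556 -0.79707718] [0.61363674 0.06097398 0.07523942] [0.64093715 0.1592432  0.19427026]
side board 3963 ((683.252197265625, 269.6352844238281), (199.58767700195312, 374.607177734375), 86.17463684082031) 0.012640143569743488
side tote 2252 ((578.2940063476562, 277.8171081542969), (107.74626922607422, 106.16781616210938), 86.65813446044922)
side handle 1013 ((578.1229858398438, 275.9513244628906), (110.23787689208984, 35.81999206542969), 86.47733306884766) 0.20553988490072764
keeper 448
[0.62442042 0.11241715 0.13398208] [ 0.11857561  0.59188158 -0.7972553 ] [0.61137896 0.06191073 0.07613184] [0.63860271 0.1585999  0.19280618]
```

```bash
python3 - <<'E'
import numpy as np
psi=-0.195;c,s=np.cos(psi),np.sin(psi);o=np.array([.6455,.2545])
for n in("scene","side"):
    X=np.load(f"/tmp/{n}.npy"); q=X[:,:2]-o; S=np.c_[q@[c,s],q@[-s,c],X[:,2]]*1000
    print(n)
    def hist(v,lo,hi,b=2):
        h,e=np.histogram(v,np.arange(lo,hi+b,b)); print({int(a):int(k) for a,k in zip(e,h)if k>3})
    m=(S[:,2]>8)&(S[:,2]<18)&(S[:,0]>-135)&(S[:,0]<0); print('board y');hist(S[m,1],-115,-85);hist(S[m,1],85,115)
    m=(S[:,2]>8)&(S[:,2]<18)&(abs(S[:,1])<95); print('front edge');hist(S[m,0],-150,-130)
    m=(S[:,2]>57)&(S[:,2]<68)&(S[:,0]>40)&(S[:,0]<120); print('cheek tops y');hist(S[m,1],-85,85)
    m=(S[:,2]>30)&(S[:,2]<58)&(S[:,0]>40)&(S[:,0]<120); print('cheek face y');hist(S[m,1],-85,85)
    m=(S[:,2]>30)&(S[:,2]<85)&(abs(S[:,1])<50); print('back x');hist(S[m,0],110,150)
E
```

```text
scene
board y
{-101: 4, -99: 28, -97: 15, -95: 8, -93: 18, -91: 21, -89: 22, -87: 23}
{85: 19, 87: 20, 89: 22, 91: 17, 93: 22, 95: 23, 97: 26, 99: 8, 107: 5, 109: 6, 113: 12}
front edge
{-140: 6, -138: 8, -136: 9, -134: 9, -132: 13}
cheek tops y
{-73: 21, -71: 21, -69: 21, -67: 21, -65: 21, -63: 21, -61: 20, 57: 9, 59: 24, 61: 22, 63: 19, 65: 23, 67: 18, 69: 21, 71: 13}
cheek face y
{-61: 8, 57: 24, 59: 7}
back x
{134: 157, 136: 807, 138: 101}
side
board y
{-95: 4, -93: 10, -91: 8, -89: 5, -87: 7}
{85: 51, 87: 57, 89: 44, 91: 49, 93: 55, 95: 71, 97: 93, 99: 66, 101: 8, 103: 6, 105: 10, 107: 19, 109: 23, 111: 28, 113: 27}
front edge
{-142: 12, -140: 88, -138: 58, -136: 63, -134: 63, -132: 54}
cheek tops y
{-71: 14, -69: 18, -67: 7, -65: 19, -63: 47, -61: 59, -59: 22, 59: 5, 61: 20, 63: 19, 65: 27, 67: 26, 69: 49, 71: 87, 73: 25}
cheek face y
{-65: 7, -63: 103, -61: 277, -59: 128, -57: 7, 67: 4, 69: 97, 71: 401, 73: 136, 75: 4}
back x
{122: 24, 124: 509, 126: 71}
```

```bash
cat >> h.py <<'E'
from scipy.spatial.transform import Rotation as Ro
PSI=-0.195;O=np.array([.6455,.254])
def w2s(p):
    q=np.asarray(p)[:2]-O; c,s=np.cos(PSI),np.sin(PSI); return np.array([q@[c,s],q@[-s,c],p[2]])*1000
def pose(x,y,z,yaw,tilt):
    """station mm, yaw deg rel station, tilt deg (fingertips forward)"""
    c,s=np.cos(PSI),np.sin(PSI); P=np.array([O[0]+(c*x-s*y)/1000,O[1]+(s*x+c*y)/1000,z/1000])
    a=PSI+np.radians(yaw);f=np.array([np.cos(a),np.sin(a),0]);t=np.radians(tilt);u=np.array([0,0,1])
    zt=np.sin(t)*f-np.cos(t)*u; xt=-(np.cos(t)*f+np.sin(t)*u); yt=np.cross(zt,xt)
    return P,Ro.from_matrix(np.c_[xt,yt,zt])
def delta(a,b):
    P,R=a;Q,T=b
    return R.inv().apply(Q-P)*100,(R.inv()*T).as_rotvec()
def cur():
    s=ctrl.state(); return np.array(s['position']),Ro.from_rotvec(s['orientation'])
def show(a,b):
    t,d=delta(a,b); print('dr',d.round(3).tolist(),'travel',t.round(2).tolist())
E
python3 - <<'E'
from h import *
a=cur(); print(w2s(a[0])); print(a[1].as_matrix().round(2))
show(a,pose(-190,25,120,7.7,35)); show(pose(-190,25,120,7.7,35),pose(-160,-3,29,7.7,35))
E
```

```text
[-460.03582111  238.28723746  222.67425461]
[[-0.92  0.38  0.  ]
 [ 0.38  0.92 -0.  ]
 [-0.   -0.   -1.  ]]
dr [-0.102, -0.605, -0.324] travel [-30.7, -15.55, 10.27]
dr [0.0, 0.0, 0.0] travel [3.09, -3.18, 8.94]
```

Call:
{"op": "servo_tool", "data": {"targets": [{"dr": [-0.1, -0.605, -0.325], "travel": [-30.7, -15.5, 10.3], "gripper": 0.5}, {"dr": [-0.1, -0.605, -0.325], "travel": [-30.7, -15.5, 10.3], "gripper": 0.5}, {"dr": [-0.1, -0.605, -0.325], "travel": [-30.7, -15.5, 10.3], "gripper": 0.5}, {"dr": [-0.1, -0.605, -0.325], "travel": [-30.7, -15.5, 10.3], "gripper": 0.5}, {"dr": [-0.1, -0.605, -0.325], "travel": [-30.7, -15.5, 10.3], "gripper": 0.5}, {"dr": [-0.1, -0.605, -0.325], "travel": [-30.7, -15.5, 10.3], "gripper": 0.5}, {"dr": [-0.1, -0.605, -0.325], "travel": [-30.7, -15.5, 10.3], "gripper": 0.5}, {"dr": [-0.1, -0.605, -0.325], "travel": [-30.7, -15.5, 10.3], "gripper": 0.5}, {"dr": [-0.1, -0.605, -0.325], "travel": [-30.7, -15.5, 10.3], "gripper": 0.5}, {"dr": [-0.1, -0.605, -0.325], "travel": [-30.7, -15.5, 10.3], "gripper": 0.5}]}}

```text
t: 1.88
position: [0.4658, 0.3097, 0.1177]
orientation: [0.082, 2.532, -0.035]
ft_force: [-0.7, 0.0, -0.4]
opening: 0.498
```

```bash
python3 - <<'E'
from h import *
a=cur(); s=ctrl.state();print(s['t'],s['joints'].round(2),s['dq'].round(2),w2s(a[0]))
show(a,pose(-190,25,120,7.7,35));show(a,pose(-155,-2.5,29,7.7,35))
E
```

```text
1.8833 [ 0.81  0.44  2.14 -1.27  0.48  0.44] [ 0.09 -0.02 -0.04  0.14  0.04 -0.05] [-187.07311914   19.85628914  117.74302995]
dr [-0.009, -0.002, -0.001] travel [0.05, 0.55, -0.32]
dr [-0.009, -0.002, -0.001] travel [2.71, -2.57, 8.95]
```

```bash
python3 - <<'E'
from h import *
a=cur(); s=ctrl.state()
def Rm(q):
    r=lambda ax,v:Ro.from_euler(ax,v)
    return r('z',q[0])*r('y',q[1]+q[2])*r('z',q[3])*r('y',q[4])*r('z',q[5])
M=(Rm(s['joints']).inv()*a[1]).as_matrix().round(3); print(M)
q0=[1.157,.4238,1.63068,0,1.0886,-.01895]; print((Rm(q0).inv()*Ro.from_rotvec([-.616094,-3.08028,.0023])).as_matrix().round(3))
show(a,pose(-190,0,100,7.7,22));show(a,pose(-155,-2.5,28,7.7,22));
E
```

```text
[[ 0. -1. -0.]
 [ 1.  0.  0.]
 [-0. -0.  1.]]
[[ 0. -1.  0.]
 [ 1.  0. -0.]
 [ 0.  0.  1.]]
dr [-0.009, 0.225, -0.002] travel [1.47, -1.92, 1.15]
dr [-0.009, 0.225, -0.002] travel [2.77, -2.57, 9.03]
```

Call:
{"op": "servo_tool", "data": {"targets": [{"dr": [-0.009, 0.225, 0], "travel": [1.5, -1.9, 1.2], "gripper": 0.5}, {"dr": [-0.009, 0.225, 0], "travel": [1.5, -1.9, 1.2], "gripper": 0.5}, {"dr": [-0.009, 0.225, 0], "travel": [2.0, -2.2, 4.0], "gripper": 0.5}, {"dr": [-0.009, 0.225, 0], "travel": [2.4, -2.4, 7.0], "gripper": 0.5}, {"dr": [-0.009, 0.225, 0], "travel": [2.8, -2.6, 9.0], "gripper": 0.5}, {"dr": [-0.009, 0.225, 0], "travel": [2.8, -2.6, 9.0], "gripper": 0.5}, {"dr": [-0.009, 0.225, 0], "travel": [2.8, -2.6, 9.0], "gripper": 0.5}]}}

```text
t: 2.47
position: [0.4907, 0.2876, 0.0293]
orientation: [0.079, 2.756, -0.009]
ft_force: [0.6, 0.3, -0.1]
opening: 0.499
```

```bash
python3 - <<'E'
from h import *
for c in ("side","wrist","scene"):
    p,d=ctrl.grab_frame(c); cv2.imwrite(f"pics/{c}1.png",p[:,:,::-1])
a=cur(); s=ctrl.state();print(s['t'],s['joints'].round(2),s['dq'].round(2),w2s(a[0]),s['ft_force'])
show(pose(-155,-2.5,28,7.7,22),a)
E
```

```text
2.6167 [ 0.64  0.59  2.06 -0.91  0.3  -0.03] [ 0.   -0.01  0.   -0.01 -0.    0.01] [-158.43187606    4.15577242   31.16297664] [-0.45398279  0.15783505  0.58341521]
dr [-0.008, -0.003, -0.003] travel [0.11, 0.71, -0.39]
```

View pics/side1.png

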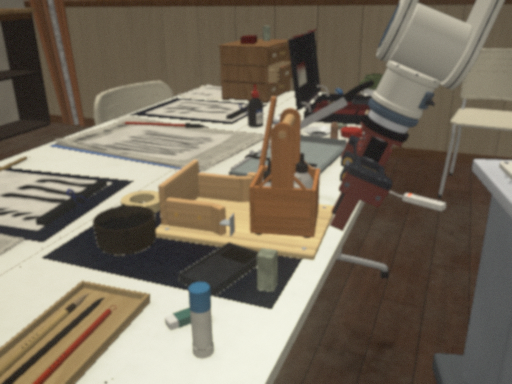

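View pics/wrist1.png

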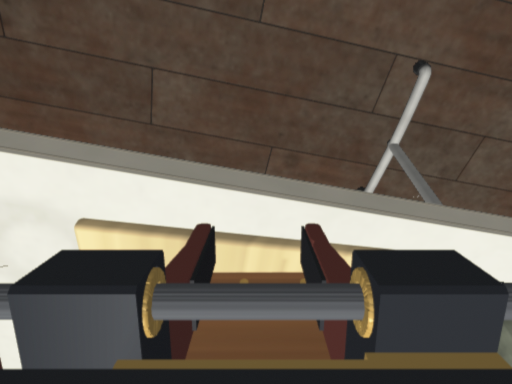

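View pics/scene1.png

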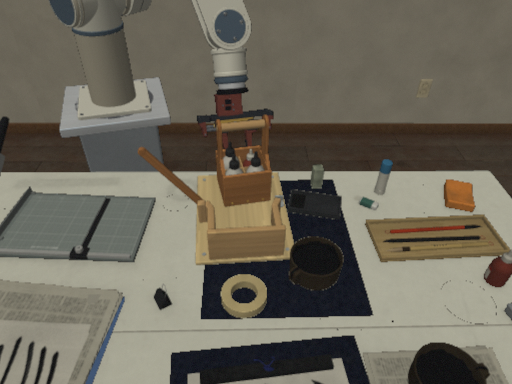

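```bash
python3 - <<'E'
from h import *
a=cur()
for w in [(-140,0,28,7.7),(-131,.4,28,7.7),(-124,1.5,28,5.4),(-117,2.5,28,3)]: show(a,pose(*w,22))
E
```

```text
dr [0.008, 0.003, 0.003] travel [-1.52, -0.67, 0.96]
dr [0.008, 0.003, 0.003] travel [-2.35, -0.76, 1.29]
dr [0.023, 0.002, 0.04] travel [-3.01, -0.75, 1.56]
dr [0.039, 0.002, 0.079] travel [-3.66, -0.75, 1.83]
```

Approach to just before contact and check tracking.

Call:
{"op": "servo_tool", "data": {"targets": [{"dr": [0.008, 0.003, 0.003], "travel": [-0.5, -0.3, 0.3], "gripper": 0.5}, {"dr": [0.008, 0.003, 0.003], "travel": [-1.0, -0.6, 0.7], "gripper": 0.5}, {"dr": [0.008, 0.003, 0.003], "travel": [-1.5, -0.7, 1.0], "gripper": 0.5}, {"dr": [0.008, 0.003, 0.003], "travel": [-1.5, -0.7, 1.0], "gripper": 0.5}, {"dr": [0.008, 0.003, 0.003], "travel": [-1.5, -0.7, 1.0], "gripper": 0.5}, {"dr": [0.008, 0.003, 0.003], "travel": [-1.5, -0.7, 1.0], "gripper": 0.5}]}}

```text
t: 3.12
position: [0.5083, 0.2799, 0.0265]
orientation: [0.085, 2.758, -0.017]
ft_force: [-0.1, -1.3, 0.6]
opening: 0.499
```

```bash
python3 - <<'E'
from h import *
a=cur(); s=ctrl.state();print(s['t'],s['joints'].round(2),s['dq'].round(2),w2s(a[0]),s['ft_force'])
show(pose(-140,0,28,7.7,22),a)
for w in [(-140,0,28,7.7),(-136,.2,28,7.7),(-131,.4,28,7.7),(-124,1.5,28,5.4),(-117,2.5,28,3)]: show(a,pose(*w,22))
E
```

```text
3.1167 [ 0.61  0.6   2.03 -0.88  0.31 -0.08] [ 0.  0. -0. -0. -0. -0.] [-139.64201342   -1.16369348   26.45583443] [-0.14353751 -1.2545215   0.55636645]
dr [0.001, 0.001, 0.001] travel [0.04, -0.12, 0.15]
dr [-0.001, -0.001, -0.001] travel [-0.04, 0.12, -0.15]
dr [-0.001, -0.001, -0.001] travel [-0.41, 0.09, -0.0]
dr [-0.001, -0.001, -0.001] travel [-0.87, 0.04, 0.18]
dr [0.014, -0.001, 0.037] travel [-1.53, 0.06, 0.45]
dr [0.03, -0.001, 0.075] travel [-2.18, 0.06, 0.71]
```

Call:
{"op": "servo_tool", "data": {"targets": [{"dr": [0, 0, 0], "travel": [-0.2, 0.1, -0.1], "gripper": 0.5}, {"dr": [0, 0, 0], "travel": [-0.4, 0.1, 0.0], "gripper": 0.5}, {"dr": [0, 0, 0], "travel": [-0.65, 0.1, 0.1], "gripper": 0.5}, {"dr": [0, 0, 0], "travel": [-0.9, 0.1, 0.2], "gripper": 0.5}, {"dr": [0, 0, 0], "travel": [-1.1, 0.1, 0.3], "gripper": 0.5}, {"dr": [0, 0, 0], "travel": [-1.3, 0.1, 0.37], "gripper": 0.5}]}}

```text
t: 3.62
position: [0.5202, 0.2798, 0.0274]
orientation: [0.084, 2.76, -0.018]
ft_force: [-11.8, 1.1, 7.8]
opening: 0.498
```

```bash
cat >>h.py <<'E'
def tote():
    import json
    for c in("scene","side"):
        X,col,p,d=cloud(c)
        S=np.array([w2s(x) for x in X[(abs(X[:,0]-.65)<.2)&(abs(X[:,1]-.25)<.15)]])
        m=(S[:,2]>105)&(S[:,2]<208)&(S[:,0]<125)&(S[:,0]>-110)&(abs(S[:,1])<70)
        t=S[m&(S[:,2]>165)]
        r=cv2.minAreaRect(t[:,:2].astype(np.float32)); print(c,'handle',len(t),np.round(r[0],1),np.round(r[1],1),round(r[2],1),t[:,2].max().round(1))
        w=S[(S[:,2]>66)&(S[:,2]<99)&(S[:,0]<120)&(abs(S[:,1])<72)&(S[:,0]>t[:,0].mean()-58)]
        r=cv2.minAreaRect(w[:,:2].astype(np.float32)); print(c,'walls',len(w),np.round(r[0],1),np.round(r[1],1),round(r[2],1))
        cv2.imwrite(f"pics/{c}_{ctrl.state()['t']:.2f}.png",p[:,:,::-1])
E
python3 - <<'E'
from h import *
a=cur(); s=ctrl.state();print(s['t'],w2s(a[0]),s['ft_force'])
tote()
E
ls -t pics|head -2
```

```text
3.6167 [-127.94832707    1.06094286   27.37047548] [-11.76866849   1.08649598   7.8315143 ]
scene handle 618 [-62.6   7.2] [ 36.3 106.7] 7.5 206.7
scene walls 1249 [-7.8 15.6] [216.6 106.7] 8.0
side handle 928 [-64.2   9.2] [ 35.6 109.4] 7.7 205.5
side walls 1684 [-64.3  10.6] [106. 108.] 7.8
side_3.72.png
scene_3.67.png
```

```bash
python3 - <<'E'
from h import *
a=cur()
for w in [(-124,1.5,28,6.3),(-120,1.9,28,5.2),(-116,2.2,28,4.1),(-112,2.5,28,3),(-108,2.7,28,1.9),(-104,2.8,28,0.8),(-100,2.8,28,-.3),(-96,2.6,28,-1)]: show(a,pose(*w,22))
E
```

```text
dr [0.008, -0.003, 0.022] travel [-0.35, -0.01, 0.08]
dr [0.015, -0.003, 0.04] travel [-0.73, -0.02, 0.23]
dr [0.022, -0.003, 0.058] travel [-1.1, -0.05, 0.38]
dr [0.029, -0.003, 0.076] travel [-1.47, -0.07, 0.53]
dr [0.036, -0.003, 0.094] travel [-1.84, -0.1, 0.68]
dr [0.043, -0.003, 0.112] travel [-2.21, -0.15, 0.82]
dr [0.051, -0.003, 0.129] travel [-2.58, -0.2, 0.97]
dr [0.055, -0.003, 0.141] travel [-2.94, -0.27, 1.12]
```

Call:
{"op": "servo_tool", "data": {"targets": [{"dr": [0.008, 0, 0.022], "travel": [-0.35, 0, 0.09], "gripper": 0.5}, {"dr": [0.015, 0, 0.04], "travel": [-0.73, -0.02, 0.24], "gripper": 0.5}, {"dr": [0.022, 0, 0.058], "travel": [-1.1, -0.05, 0.39], "gripper": 0.5}, {"dr": [0.029, 0, 0.076], "travel": [-1.47, -0.07, 0.54], "gripper": 0.5}, {"dr": [0.036, 0, 0.094], "travel": [-1.84, -0.1, 0.69], "gripper": 0.5}, {"dr": [0.043, 0, 0.112], "travel": [-2.21, -0.15, 0.83], "gripper": 0.5}, {"dr": [0.051, 0, 0.129], "travel": [-2.58, -0.2, 0.98], "gripper": 0.5}, {"dr": [0.055, 0, 0.141], "travel": [-2.94, -0.27, 1.13], "gripper": 0.5}]}}

```text
t: 4.38
position: [0.5523, 0.2758, 0.0276]
orientation: [0.293, 2.747, -0.056]
ft_force: [-6.1, 2.7, 1.7]
opening: 0.498
```

```bash
python3 - <<'E'
from h import *
a=cur(); s=ctrl.state();print(s['t'],w2s(a[0]),s['ft_force'],s['joints'].round(2));show(pose(-96,2.6,28,-1,22),a)
tote()
E
ls -t pics|head -2
```

```text
4.3833 [-95.69497765   3.2834956   27.58285637] [-6.13057744  2.65713967  1.73850752] [ 0.58  0.64  1.93 -0.75  0.4  -0.11]
dr [-0.0, 0.003, 0.001] travel [-0.01, 0.07, 0.05]
scene handle 617 [-28.5   1.1] [ 33.9 106.3] 0.3 206.3
scene walls 1321 [-28.4   2. ] [105.8 105.6] 89.3
side handle 977 [-31.    2.4] [108.9  35.8] 89.8 205.9
side walls 1610 [-30.5   2.9] [106.8 107.9] 0.0
side_4.48.png
scene_4.43.png
```

```bash
python3 - <<'E'
from h import *
a=cur()
for w in [(-91,2.8,28,-.8),(-86,2.3,28,-.6),(-81,1.9,28,-.4),(-76,1.5,28,-.2),(-71,1.2,28,0),(-66,1,28,0),(-61,1,28,0),(-56,1,28,0),(-51,1,28,0),(-46,1,28,0)]: show(a,pose(*w,22))
E
```

```text
dr [-0.001, -0.002, -0.004] travel [-0.39, -0.04, 0.12]
dr [-0.002, -0.002, -0.007] travel [-0.85, -0.08, 0.31]
dr [-0.003, -0.002, -0.01] travel [-1.32, -0.12, 0.5]
dr [-0.005, -0.002, -0.013] travel [-1.78, -0.15, 0.68]
dr [-0.006, -0.002, -0.017] travel [-2.25, -0.17, 0.87]
dr [-0.006, -0.002, -0.017] travel [-2.71, -0.18, 1.06]
dr [-0.006, -0.002, -0.017] travel [-3.17, -0.17, 1.24]
dr [-0.006, -0.002, -0.017] travel [-3.64, -0.16, 1.43]
dr [-0.006, -0.002, -0.017] travel [-4.1, -0.15, 1.61]
dr [-0.006, -0.002, -0.017] travel [-4.57, -0.14, 1.8]
```

Call:
{"op": "servo_tool", "data": {"targets": [{"dr": [0, 0, -0.004], "travel": [-0.39, -0.04, 0.13], "gripper": 0.5}, {"dr": [-0.002, 0, -0.007], "travel": [-0.85, -0.08, 0.32], "gripper": 0.5}, {"dr": [-0.003, 0, -0.01], "travel": [-1.32, -0.12, 0.51], "gripper": 0.5}, {"dr": [-0.005, 0, -0.013], "travel": [-1.78, -0.15, 0.7], "gripper": 0.5}, {"dr": [-0.006, 0, -0.017], "travel": [-2.25, -0.17, 0.88], "gripper": 0.5}, {"dr": [-0.006, 0, -0.017], "travel": [-2.71, -0.18, 1.07], "gripper": 0.5}, {"dr": [-0.006, 0, -0.017], "travel": [-3.17, -0.17, 1.26], "gripper": 0.5}, {"dr": [-0.006, 0, -0.017], "travel": [-3.64, -0.16, 1.45], "gripper": 0.5}, {"dr": [-0.006, 0, -0.017], "travel": [-4.1, -0.15, 1.63], "gripper": 0.5}, {"dr": [-0.006, 0, -0.017], "travel": [-4.57, -0.14, 1.82], "gripper": 0.5}]}}

```text
t: 5.32
position: [0.5994, 0.263, 0.0276]
orientation: [0.268, 2.75, -0.054]
ft_force: [-7.3, 2.2, 2.0]
opening: 0.497
```

```bash
python3 - <<'E'
from h import *
a=cur(); s=ctrl.state();print(s['t'],w2s(a[0]),s['ft_force'],s['joints'].round(2))
show(a,pose(-30,.8,28,0,22));show(a,pose(4,.5,28,0,22))
tote()
E
ls -t pics|head -2
```

```text
5.3167 [-46.98684244  -0.07711354  27.55516141] [-7.3451381   2.22661464  2.04087413] [ 0.51  0.66  1.86 -0.67  0.4  -0.28]
dr [-0.002, -0.004, 0.001] travel [-1.59, 0.09, 0.59]
dr [-0.002, -0.004, 0.001] travel [-4.75, 0.06, 1.85]
scene handle 1260 [-35.1  -2.2] [143.9 105.9] 0.2 207.9
scene walls 1530 [-0.9 -3.3] [148.4 105.5] 1.0
side handle 1379 [-36.  -1.] [145.9 108.4] 1.6 208.0
side walls 1634 [-1.8  1. ] [147.4 106.6] 0.0
side_5.42.png
scene_5.37.png
```

Call:
{"op": "servo_tool", "data": {"targets": [{"dr": [0, 0, 0], "travel": [-0.46, 0.02, 0.18], "gripper": 0.5}, {"dr": [0, 0, 0], "travel": [-0.93, 0.04, 0.37], "gripper": 0.5}, {"dr": [0, 0, 0], "travel": [-1.39, 0.06, 0.56], "gripper": 0.5}, {"dr": [0, 0, 0], "travel": [-1.85, 0.07, 0.74], "gripper": 0.5}, {"dr": [0, 0, 0], "travel": [-2.32, 0.07, 0.93], "gripper": 0.5}, {"dr": [0, 0, 0], "travel": [-2.78, 0.07, 1.11], "gripper": 0.5}, {"dr": [0, 0, 0], "travel": [-3.24, 0.07, 1.29], "gripper": 0.5}, {"dr": [0, 0, 0], "travel": [-3.7, 0.07, 1.48], "gripper": 0.5}]}}

```text
t: 6.08
position: [0.6388, 0.2562, 0.0277]
orientation: [0.268, 2.75, -0.054]
ft_force: [-7.3, 0.8, 1.0]
opening: 0.5
```

```bash
python3 - <<'E'
from h import *
a=cur(); s=ctrl.state();print(s['t'],w2s(a[0]),s['ft_force'],s['joints'].round(2))
show(a,pose(4,.5,28,0,22));show(a,pose(10,.5,28,0,22))
tote()
E
ls -t pics|head -2
```

```text
6.0833 [-7.0328823   0.83770346 27.65714665] [-7.32154264  0.80645171  1.02332215] [ 0.47  0.69  1.79 -0.6   0.42 -0.39]
dr [-0.001, -0.004, 0.001] travel [-1.04, -0.03, 0.38]
dr [-0.001, -0.004, 0.001] travel [-1.59, -0.03, 0.6]
scene handle 1384 [-8.8 -1.8] [171.7 106.6] 0.1 208.0
scene walls 1567 [40.1 -1.5] [145.4 105.1] 0.2
side handle 1925 [-12.5  -6.1] [187.6 107.9] 5.8 208.0
side walls 1580 [21.5 -4.5] [186.9 120. ] 4.3
side_6.18.png
scene_6.13.png
```

```bash
cd pics; python3 -c "
import cv2,numpy as np
a=cv2.imread('scene_6.13.png')[80:300,110:400];b=cv2.imread('side_6.18.png')[60:300,120:410]
a=cv2.resize(a,(390,300));b=cv2.resize(b,(390,300));cv2.imwrite('c1.png',np.hstack([a,b]))"
```

```text
(no output)
```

View pics/c1.png

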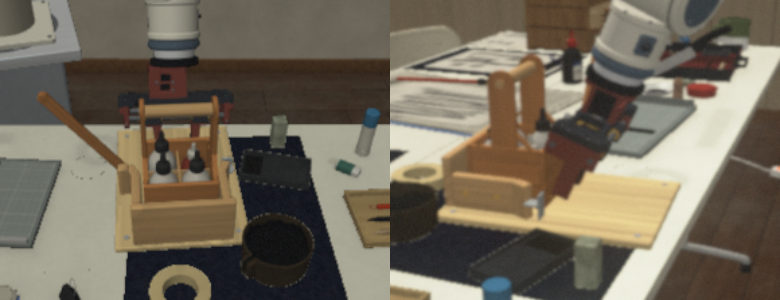

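The tote is upright and straight between the cheeks, about 17 mm from home. Pushing on slowly.

Call:
{"op": "servo_tool", "data": {"targets": [{"dr": [0, 0, 0], "travel": [-0.3, -0.02, 0.12], "gripper": 0.5}, {"dr": [0, 0, 0], "travel": [-0.6, -0.03, 0.23], "gripper": 0.5}, {"dr": [0, 0, 0], "travel": [-0.9, -0.03, 0.35], "gripper": 0.5}, {"dr": [0, 0, 0], "travel": [-1.15, -0.03, 0.45], "gripper": 0.5}, {"dr": [0, 0, 0], "travel": [-1.35, -0.03, 0.53], "gripper": 0.5}, {"dr": [0, 0, 0], "travel": [-1.45, -0.03, 0.57], "gripper": 0.5}]}}

```text
t: 6.68
position: [0.6534, 0.2531, 0.0276]
orientation: [0.269, 2.75, -0.054]
ft_force: [-15.4, 4.7, 4.7]
opening: 0.499
```

```bash
python3 - <<'E'
from h import *
a=cur(); s=ctrl.state();print(s['t'],w2s(a[0]),s['ft_force'],s['joints'].round(2))
E
```

```text
6.6833 [ 7.96043115  0.67634153 27.61719611] [-15.43479802   4.69242045   4.73281692] [ 0.45  0.7   1.76 -0.57  0.43 -0.43]
```

Call:
{"op": "servo_tool", "data": {"targets": [{"dr": [0, 0, 0], "travel": [-0.1, 0, 0.04], "gripper": 0.5}, {"dr": [0, 0, 0], "travel": [-0.2, 0, 0.08], "gripper": 0.5}, {"dr": [0, 0, 0], "travel": [-0.2, 0, 0.08], "gripper": 0.5}]}}

```text
t: 6.93
position: [0.6536, 0.2531, 0.0276]
orientation: [0.269, 2.752, -0.055]
ft_force: [-20.6, 5.5, 9.2]
opening: 0.5
```

```bash
python3 - <<'E'
from h import *
a=cur(); s=ctrl.state();print(s['t'],w2s(a[0]),s['ft_force'],s['joints'].round(2))
E
```

```text
6.9333 [ 8.13474765  0.69114379 27.58410129] [-20.60897881   5.47650639   9.17906785] [ 0.45  0.7   1.76 -0.56  0.43 -0.44]
```

Stalled with 2 mm extra command and force rising: the tote is home. Back straight off and check.

Call:
{"op": "servo_tool", "data": {"targets": [{"dr": [0, 0, 0], "travel": [0.7, 0, -0.28], "gripper": 0.5}, {"dr": [0, 0, 0], "travel": [2.0, 0, -0.8], "gripper": 0.5}, {"dr": [0, 0, 0], "travel": [5.0, 0, -2.0], "gripper": 0.5}, {"dr": [0, 0, 0], "travel": [8.4, 0, -3.4], "gripper": 0.0}, {"dr": [0, 0, 0], "travel": [11.0, 0, -4.5], "gripper": 0.0}, {"dr": [0, 0, 0], "travel": [11.0, 0, -4.5], "gripper": 0.0}]}}

```text
t: 7.43
position: [0.5363, 0.276, 0.0288]
orientation: [0.264, 2.75, -0.054]
ft_force: [-0.7, -0.9, -0.5]
opening: 0.314
```

```bash
python3 - <<'E'
from h import *
a=cur(); s=ctrl.state();print(s['t'],w2s(a[0]),s['ft_force'],s['joints'].round(2))
tote()
for l in("ink_tote","keeper_end"):
  for c in("scene","side"):
    print(l,[(x['conf'],w2s(x['at']).round(1)) for x in ctrl.spot_point(c,l)][:2])
a=cur()
for w in [(-100,-100,230,0,8),(-30,-230,230,0,0),(6,-235,230,0,0)]: show(a,pose(*w))
E
cd pics;python3 -c "
import cv2,numpy as np,glob,os
f=lambda p:sorted(glob.glob(p),key=os.path.getmtime)[-1]
a=cv2.imread(f('scene_*.png'))[80:300,110:400];b=cv2.imread(f('side_*.png'))[60:300,120:410]
a=cv2.resize(a,(390,300));b=cv2.resize(b,(390,300));cv2.imwrite('c2.png',np.hstack([a,b]))"
```

```text
7.4333 [-111.37933759    0.40564396   28.82746195] [-0.68015012 -0.92899303 -0.4505265 ] [ 0.59  0.62  1.96 -0.78  0.38 -0.08]
scene handle 752 [75.9 -2.1] [ 34.1 106. ] 2.0 207.2
scene walls 944 [69.4 -0.8] [93.4 92.5] 0.1
side handle 943 [71.3  0.9] [110.1  36.6] 89.7 205.5
side walls 1700 [68.5  1.5] [106.9 102.5] 89.8
ink_tote [(0.91, array([71.6, -2.4, 12.5]))]
ink_tote [(0.96, array([75. ,  2.2, 10.3]))]
keeper_end [(0.87, array([   7. , -191. ,  188.8])), (0.6, array([  7.5, -83.1,  47.1]))]
keeper_end [(0.88, array([   0.4, -186.4,  185.2]))]
dr [0.001, 0.244, -0.001] travel [-8.0, -10.14, -18.39]
dr [0.001, 0.384, -0.001] travel [-14.51, -23.14, -15.78]
dr [0.001, 0.384, -0.001] travel [-17.85, -23.64, -14.44]
```

View pics/c2.png

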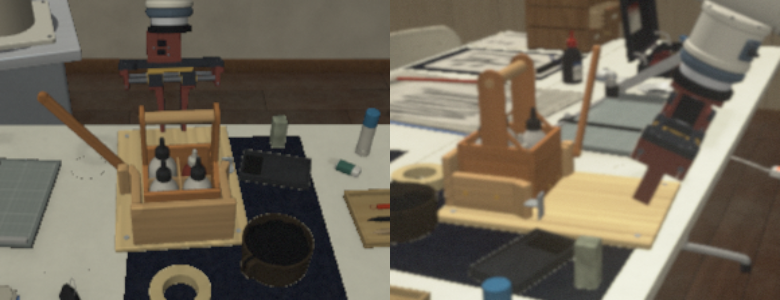

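The tote is home and upright, the keeper is still leaning at about 2.2 rad, and the bystanders haven't moved. Now to the keeper's outer side.

Call:
{"op": "servo_tool", "data": {"targets": [{"dr": [0, 0.1, 0], "travel": [1, -2, -3], "gripper": 0}, {"dr": [0, 0.2, 0], "travel": [-1.5, -4, -7], "gripper": 0}, {"dr": [0, 0.244, 0], "travel": [-4.5, -7, -12], "gripper": 0}, {"dr": [0, 0.244, 0], "travel": [-8, -10, -18.4], "gripper": 0}, {"dr": [0, 0.384, 0], "travel": [-14.5, -23.1, -15.8], "gripper": 0}, {"dr": [0, 0.384, 0], "travel": [-14.5, -23.1, -15.8], "gripper": 0}, {"dr": [0, 0.384, 0], "travel": [-14.5, -23.1, -15.8], "gripper": 0}, {"dr": [0, 0.384, 0], "travel": [-14.5, -23.1, -15.8], "gripper": 0}, {"dr": [0, 0.384, 0], "travel": [-14.5, -23.1, -15.8], "gripper": 0}, {"dr": [0, 0.384, 0], "travel": [-14.5, -23.1, -15.8], "gripper": 0}]}}

```text
t: 8.57
position: [0.5724, 0.0309, 0.2325]
orientation: [0.309, 3.124, 0.001]
ft_force: [0.3, -0.8, 0.1]
opening: 0.004
```

```bash
python3 - <<'E'
from h import *
a=cur(); s=ctrl.state();print(s['t'],w2s(a[0]),s['ft_force'],s['joints'].round(2),s['opening'])
for w in [(6,-235,230,0,0),(6,-235,162,0,0)]: show(a,pose(*w))
E
```

```text
8.5667 [ -28.51420716 -233.08855545  232.53767445] [ 0.2990908  -0.7743447   0.13293848] [ 0.03  0.34  1.74  0.    1.06 -1.34] 0.003830966644794166
dr [0.001, 0.002, -0.002] travel [-3.45, -0.18, 0.26]
dr [0.001, 0.002, -0.002] travel [-3.44, -0.19, 7.06]
```

Call:
{"op": "servo_tool", "data": {"targets": [{"dr": [0, 0, 0], "travel": [-3.45, -0.2, 0.3], "gripper": 0}, {"dr": [0, 0, 0], "travel": [-3.45, -0.2, 3.5], "gripper": 0}, {"dr": [0, 0, 0], "travel": [-3.45, -0.2, 7.0], "gripper": 0}, {"dr": [0, 0, 0], "travel": [-3.45, -0.2, 7.0], "gripper": 0}, {"dr": [0, 0, 0], "travel": [-3.45, -0.2, 7.0], "gripper": 0}]}}

```text
t: 8.98
position: [0.6027, 0.0253, 0.1585]
orientation: [-0.307, -3.121, 0.0]
ft_force: [0.3, -0.1, 0.3]
opening: 0.007
```

```bash
python3 - <<'E'
from h import *
for c in("scene","side"):
    p,d=ctrl.grab_frame(c); cv2.imwrite(f"pics/{c}5.png",p[:,:,::-1])
a=cur(); s=ctrl.state();print(s['t'],w2s(a[0]),s['ft_force'],s['joints'].round(2),s['opening'])
for w in [(6,-200,162,0,0),(6,-86,162,0,0),(6,20,162,0,0)]: show(a,pose(*w))
a=cv2.imread('pics/scene5.png')[50:300,80:400];b=cv2.imread('pics/side5.png')[30:300,120:430]
a=cv2.resize(a,(390,300));b=cv2.resize(b,(390,300));cv2.imwrite('pics/c3.png',np.hstack([a,b]))
E
```

```text
9.0833 [   4.2172045  -231.69207431  161.33533629] [-0.05562962  0.37279132 -0.03908099] [ 0.02  0.47  1.72  0.    0.95 -1.35] 0.005833492477705513
dr [0.001, 0.0, -0.0] travel [-0.18, 3.17, -0.06]
dr [0.001, 0.0, -0.0] travel [-0.18, 14.57, -0.06]
dr [0.001, 0.0, -0.0] travel [-0.18, 25.17, -0.05]
```

View pics/c3.png

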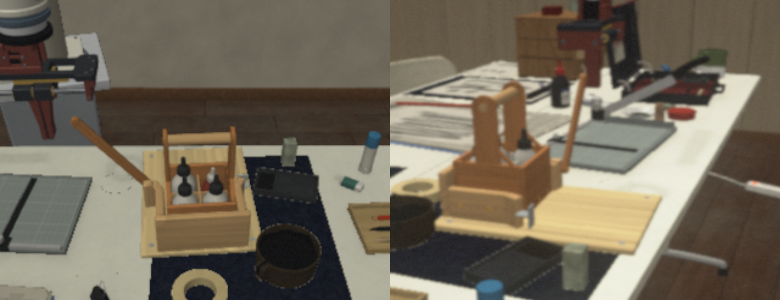

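Closed fingers (crop at about (45,120)) stand just outside the bar's end (75,122) and level with it. Sweeping left in steps.

Call:
{"op": "servo_tool", "data": {"targets": [{"dr": [0, 0, 0], "travel": [-0.18, 1, 0], "gripper": 0}, {"dr": [0, 0, 0], "travel": [-0.18, 2, 0], "gripper": 0}, {"dr": [0, 0, 0], "travel": [-0.18, 3, 0], "gripper": 0}, {"dr": [0, 0, 0], "travel": [-0.18, 3.8, 0], "gripper": 0}, {"dr": [0, 0, 0], "travel": [-0.18, 4.6, 0], "gripper": 0}, {"dr": [0, 0, 0], "travel": [-0.18, 5.4, 0], "gripper": 0}, {"dr": [0, 0, 0], "travel": [-0.18, 6.2, 0], "gripper": 0}, {"dr": [0, 0, 0], "travel": [-0.18, 7, 0], "gripper": 0}, {"dr": [0, 0, 0], "travel": [-0.18, 7.8, 0], "gripper": 0}]}}

```text
t: 9.83
position: [0.6206, 0.1031, 0.1597]
orientation: [-0.305, -3.125, -0.0]
ft_force: [-0.3, -0.4, 0.4]
opening: 0.001
```

```bash
python3 - <<'E'
from h import *
for c in("scene","side"):
    p,d=ctrl.grab_frame(c); cv2.imwrite(f"pics/{c}6.png",p[:,:,::-1])
a=cur(); s=ctrl.state();print(s['t'],w2s(a[0]),s['ft_force'],s['joints'].round(2),s['opening'])
for w in [(6,-86,162,0,0),(6,20,162,0,0)]: show(a,pose(*w))
a=cv2.imread('pics/scene6.png')[50:300,80:400];b=cv2.imread('pics/side6.png')[30:300,120:430]
a=cv2.resize(a,(390,300));b=cv2.resize(b,(390,300));cv2.imwrite('pics/c4.png',np.hstack([a,b]))
E
```

```text
9.9333 [   4.86897884 -152.36748066  159.76571935] [0.54510444 0.5512002  0.17309629] [ 0.15  0.5   1.66  0.    0.98 -1.23] 0.00586928207618085
dr [0.0, -0.002, 0.001] travel [-0.12, 6.64, -0.22]
dr [0.0, -0.002, 0.001] travel [-0.13, 17.24, -0.22]
```

View pics/c4.png

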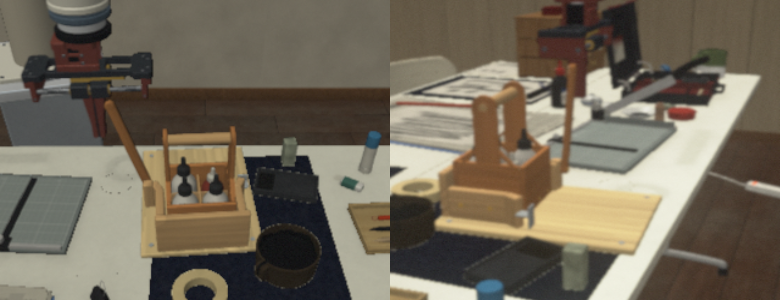

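Call:
{"op": "servo_tool", "data": {"targets": [{"dr": [0, 0, 0], "travel": [-0.1, 0.8, -0.2], "gripper": 0}, {"dr": [0, 0, 0], "travel": [-0.1, 1.6, -0.2], "gripper": 0}, {"dr": [0, 0, 0], "travel": [-0.1, 2.4, -0.2], "gripper": 0}, {"dr": [0, 0, 0], "travel": [-0.1, 3.2, -0.2], "gripper": 0}, {"dr": [0, 0, 0], "travel": [-0.1, 4.0, -0.2], "gripper": 0}, {"dr": [0, 0, 0], "travel": [-0.1, 4.8, -0.2], "gripper": 0}, {"dr": [0, 0, 0], "travel": [-0.1, 5.6, -0.2], "gripper": 0}, {"dr": [0, 0, 0], "travel": [-0.1, 6.4, -0.2], "gripper": 0}, {"dr": [0, 0, 0], "travel": [-0.1, 7.2, -0.2], "gripper": 0}, {"dr": [0, 0, 0], "travel": [-0.1, 8.0, -0.2], "gripper": 0}]}}

```text
t: 10.77
position: [0.6371, 0.1814, 0.1618]
orientation: [-0.305, -3.125, -0.0]
ft_force: [-0.7, -0.5, -0.4]
opening: 0.008
```

```bash
python3 - <<'E'
from h import *
for c in("scene","side"):
    p,d=ctrl.grab_frame(c); cv2.imwrite(f"pics/{c}7.png",p[:,:,::-1])
a=cur(); s=ctrl.state();print(s['t'],w2s(a[0]),s['ft_force'],s['joints'].round(2),s['opening'])
for w in [(6,20,162,0,0)]: show(a,pose(*w))
a=cv2.imread('pics/scene7.png')[50:300,80:400];b=cv2.imread('pics/side7.png')[30:300,120:430]
a=cv2.resize(a,(390,300));b=cv2.resize(b,(390,300));cv2.imwrite('pics/c5.png',np.hstack([a,b]))
E
```

```text
10.8667 [  5.87370309 -72.32134014 161.86103825] [ 0.24884802  0.57464754 -0.44323714] [ 0.26  0.55  1.58  0.    1.01 -1.12] 0.0028172802120543664
dr [0.0, -0.001, 0.001] travel [-0.03, 9.23, -0.01]
```

View pics/c5.png

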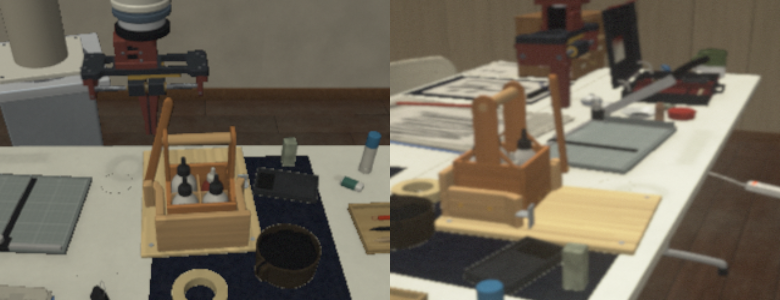

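Call:
{"op": "servo_tool", "data": {"targets": [{"dr": [0, 0, 0], "travel": [0, 0.8, 0], "gripper": 0}, {"dr": [0, 0, 0], "travel": [0, 1.6, 0], "gripper": 0}, {"dr": [0, 0, 0], "travel": [0, 2.4, 0], "gripper": 0}, {"dr": [0, 0, 0], "travel": [0, 3.2, 0], "gripper": 0}, {"dr": [0, 0, 0], "travel": [0, 4.0, 0], "gripper": 0}, {"dr": [0, 0, 0], "travel": [0, 4.8, 0], "gripper": 0}, {"dr": [0, 0, 0], "travel": [0, 5.6, 0], "gripper": 0}, {"dr": [0, 0, 0], "travel": [0, 6.4, 0], "gripper": 0}, {"dr": [0, 0, 0], "travel": [0, 7.2, 0], "gripper": 0}, {"dr": [0, 0, 0], "travel": [0, 7.8, 0], "gripper": 0}]}}

```text
t: 11.7
position: [0.6523, 0.2581, 0.1619]
orientation: [-0.305, -3.125, -0.001]
ft_force: [-0.1, -0.9, -0.4]
opening: 0.004
```

```bash
python3 - <<'E'
from h import *
for c in("scene","side"):
    p,d=ctrl.grab_frame(c); cv2.imwrite(f"pics/{c}8.png",p[:,:,::-1])
a=cur(); s=ctrl.state();print(s['t'],w2s(a[0]),s['ft_force'],s['joints'].round(2),s['opening'])
a=cv2.imread('pics/scene8.png')[50:300,80:400];b=cv2.imread('pics/side8.png')[30:300,120:430]
a=cv2.resize(a,(390,300));b=cv2.resize(b,(390,300));cv2.imwrite('pics/c6.png',np.hstack([a,b]))
E
```

```text
11.8 [  5.82792666   5.44724797 161.86316499] [0.45211065 0.4116411  0.04138927] [ 0.36  0.6   1.49  0.    1.06 -1.02] 0.007694004824712826
```

View pics/c6.png

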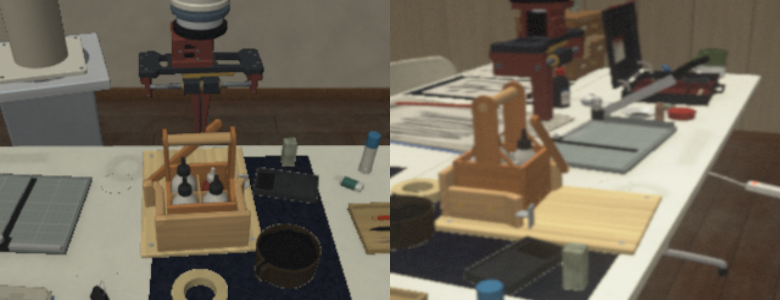

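The bar has gone over and is at about 0.7–0.8 rad. I'll let it fall while the hand withdraws up and back.

Call:
{"op": "servo_tool", "data": {"targets": [{"dr": [0, 0, 0], "travel": [0, 0, -1], "gripper": 0}, {"dr": [0, 0, 0], "travel": [1, 0, -3], "gripper": 0}, {"dr": [0, 0, 0], "travel": [4, 0, -5], "gripper": 0}, {"dr": [0, 0, 0], "travel": [8, 0, -6], "gripper": 0}, {"dr": [0, 0, 0], "travel": [12, 0, -6], "gripper": 0}, {"dr": [0, 0, 0], "travel": [16, 0, -6], "gripper": 0}, {"dr": [0, 0, 0], "travel": [16, 0, -6], "gripper": 0}, {"dr": [0, 0, 0], "travel": [16, 0, -6], "gripper": 0}, {"dr": [0, 0, 0], "travel": [16, 0, -6], "gripper": 0}]}}

```text
t: 12.55
position: [0.496, 0.2881, 0.2233]
orientation: [0.305, 3.126, 0.002]
ft_force: [0.4, -0.6, 0.2]
opening: 0.003
```

```bash
python3 - <<'E'
from h import *
a=cur(); s=ctrl.state();print(s['t'],w2s(a[0]),s['dq'].round(2))
tote()
for l in("ink_tote","keeper_end","keeper_pivot","ink_slab","tall_seal"):
  for c in("scene","side"):
    print(l,[(x['conf'],w2s(x['at']).round(1),np.round(x['at'],4)) for x in ctrl.spot_point(c,l)][:2])
X,col,p,d=cloud("scene")
for c in("scene","side"):
    X,col,p,d=cloud(c); cv2.imwrite(f"pics/{c}9.png",p[:,:,::-1])
    S=np.array([w2s(x) for x in X[(abs(X[:,0]-.65)<.1)&(abs(X[:,1]-.25)<.15)]])
    k=S[(S[:,0]>1)&(S[:,0]<15)&(S[:,1]>-60)&(S[:,1]<50)&(S[:,2]>30)&(S[:,2]<90)]
    print(c,len(k)); 
    if len(k): print(k.min(0),k.max(0))
a=cv2.imread('pics/scene9.png')[50:300,80:400];b=cv2.imread('pics/side9.png')[30:300,120:430]
a=cv2.resize(a,(390,300));b=cv2.resize(b,(390,300));cv2.imwrite('pics/c7.png',np.hstack([a,b]))
E
```

```text
12.55 [-153.24603826    4.51176924  223.29179632] [-0.02  0.02 -0.02  0.   -0.    0.  ]
scene handle 754 [78.4 -1.8] [ 33.3 105.9] 4.4 206.8
scene walls 954 [69.6 -9.8] [ 95.  112.6] 1.1
side handle 937 [71.5  0.1] [ 37.6 109.6] 0.1 205.3
side walls 1699 [68.4  1.7] [107.2 102.4] 89.2
ink_tote [(0.56, array([70.4, -1. , 11.9]), array([0.7144, 0.2394, 0.0119]))]
ink_tote [(0.66, array([74.3,  0.8, 10. ]), array([0.7185, 0.2404, 0.01  ]))]
keeper_end [(0.47, array([ 4.8, 82.8, 52.7]), array([0.6663, 0.3343, 0.0527]))]
keeper_end [(0.7, array([ 2.7, 84. , 47.5]), array([0.6644, 0.3359, 0.0475]))]
keeper_pivot [(0.39, array([  9.2, -83.9,  46.9]), array([0.6383, 0.1699, 0.0469]))]
keeper_pivot [(0.7, array([  6.1, -85.3,  53.3]), array([0.6349, 0.1691, 0.0533]))]
ink_slab [(0.64, array([-12. , 167.2,   1.8]), array([0.6661, 0.4204, 0.0018])), (0.21, array([72.5, -1.5, 11. ]), array([0.7163, 0.2385, 0.011 ]))]
ink_slab [(0.78, array([-16.1, 166.5,   1.5]), array([0.662 , 0.4205, 0.0015]))]
tall_seal [(0.7, array([-87.3, 184.9,   1.6]), array([0.5957, 0.4523, 0.0016]))]
tall_seal [(0.67, array([-94.8, 190.1,   0.8]), array([0.5893, 0.4589, 0.0008]))]
scene 14
[  7.74567843 -59.48095539  43.88011727] [ 14.1408104  -56.64459833  58.31642199]
side 262
[  2.24182871 -59.96966242  41.40397212] [13.39009913 49.94041744 57.82809754]
```

View pics/c7.png

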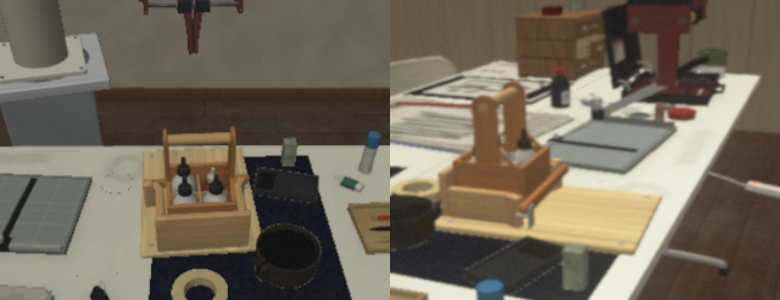

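The keeper lies level (z 41 to 58 mm) with its end at y = +83 in the saddle, the tote is home, and the hand is clear. Handing in.

```bash
python3 -c "
from rig import ctrl
print(ctrl.sign_off())"
```

```text
the job is handed in; nothing more can be done
None
```

The tote is home in its berth, the keeper bar is down across its front, and I handed the job in at about 13 s of the 54 s allowed.

- **Tote:** I pushed it about 20 mm above its underside with two spread fingers, squaring it to the berth on the way. It stayed upright and slid between the cheeks until it stalled against the back board. Force readings peaked at about 23 N.
- **Keeper:** I backed straight off, then swept the closed fingers leftward against the bar until it fell by itself, and drew the hand back about 150 mm.

**Last checks**
- **Tote position:** the camera measurements put its centre at station x = 70 to 78 mm and y within about 2 mm, against 72 and 0. One y of -9.8 mm from the scene camera's wall fit was an outlier that I put down to the bar being in its view. The scene camera read the handle furthest forward (78 mm) and the side camera read it at 71.5 mm. I took the stall against the back board as the deciding evidence that the tote is home.
- **Keeper position:** the bar is level at z = 41 to 58 mm, with its free end at y = +83 to +84 mm in the saddle. The side camera confirmed this along its whole length, but the scene camera could see only a little of the bar behind the tote.
- **Bystanders:** the ink slab and seal read within about 4 mm of where they started, which is within the networks' accuracy.

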